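# Loosen the mould clamp's knurled nut and swing its strap aside

### The job

Unclamp the round plaster mould: roll a fingertip around the knurled rim of its big nut, counterclockwise seen from above, to loosen the nut by two to three full turns (no more, or it comes off its stud); then, and only then, push the peg on the strap to swing the strap aside until it no longer covers any of the mould. Touch and push only: leave both moulds in place, and leave the square mould's clamp and everything else on the table as it is.

Things in the scene. Friction and masses are not known exactly. Their poses are not given: they have to be found in the camera images.
- round_clamp: Clamp of the round mould: fixed plywood board 140 x 260 x 18 mm on the table, the round mould loose on its middle. Origin: centre of the board's underside, z up. Stud with knurled nut at x 0, y -110 mm; strap pivot at x 0, y +110 mm (its bolt head reaches z 92 mm). The flat steel strap, 36 mm wide, z 78 to 86 mm, runs from the pivot over the mould and under the nut to y -136 mm.
- round_nut_top (a point): Centre of the round mould's nut's top: aluminium disc, upright axis, 96 mm over its 24 ribs (2.5 mm proud of the body). Tight: ribbed rim z 91 to 111 mm, this point z 114 mm; it rises 2 mm per turn loosened. The fixed 12 mm stud ends at z 134 mm. A black 12 mm dot on top, 31 mm from the axis along this point's x, shows how it turns.
- round_nut (a joint): Turn of the round mould's nut in rad: starts between 0 and 0.5 (tight; stop at 0) and keeps growing over several turns as it is loosened counterclockwise seen from above. Needs about 0.06 N m (1.3 N along the rim); stays where it is left.
- round_strap (a joint): Swing of the round mould's strap in rad about its upright pivot: about 0 over the mould and under the nut; grows counterclockwise from above, the free end going towards the board's +x (stop at 1.45). Needs about 0.15 N m (2 N at the peg), stays where it is left. Beyond 0.7 it no longer covers the mould.
- round_peg (a point): Centre, 106 mm above the table, of the upright peg on the round mould's strap for pushing it: 16 mm across, 40 mm tall (86 to 126 mm above the table), 80 mm from the pivot along the strap towards the nut, so about y = +30 mm on the board.
- round_mould_mid (a point): Centre of the loose round plaster mould (disc 104 mm across, 57 mm tall, two halves), z 46.5 mm, top z 75 mm; about 0.6 kg.
- square_clamp: Clamp of the square mould: fixed plywood board 140 x 260 x 18 mm on the table, the square mould loose on its middle. Origin: centre of the board's underside, z up. Stud with knurled nut at x 0, y -110 mm; strap pivot at x 0, y +110 mm (its bolt head reaches z 92 mm). The flat steel strap, 36 mm wide, z 78 to 86 mm, runs from the pivot over the mould and under the nut to y -136 mm.
- square_nut_top (a point): Centre of the square mould's nut's top: aluminium disc, upright axis, 96 mm over its 24 ribs (2.5 mm proud of the body). Tight: ribbed rim z 91 to 111 mm, this point z 114 mm; it rises 2 mm per turn loosened. The fixed 12 mm stud ends at z 134 mm. A black 12 mm dot on top, 31 mm from the axis along this point's x, shows how it turns.
- square_nut (a joint): Turn of the square mould's nut in rad: starts between 0 and 0.5 (tight; stop at 0) and keeps growing over several turns as it is loosened counterclockwise seen from above. Needs about 0.06 N m (1.3 N along the rim); stays where it is left.
- square_strap (a joint): Swing of the square mould's strap in rad about its upright pivot: about 0 over the mould and under the nut; grows counterclockwise from above, the free end going towards the board's +x (stop at 1.45). Needs about 0.15 N m (2 N at the peg), stays where it is left. Beyond 1.0 it no longer covers the mould.
- square_peg (a point): Centre, 106 mm above the table, of the upright peg on the square mould's strap for pushing it: 16 mm across, 40 mm tall (86 to 126 mm above the table), 80 mm from the pivot along the strap towards the nut, so about y = +30 mm on the board.
- square_mould_mid (a point): Centre of the loose square plaster mould (block 92 x 92 mm, 57 mm tall, two halves), z 46.5 mm, top z 75 mm; about 0.6 kg.
- spatula: Bystander: wooden spatula 190 mm long lying between the two clamps, under 30 mm high.
- tape: Bystander: cardboard tape roll, 90 mm across, 45 mm tall, origin at its underside.
- bowl: Bystander: terracotta pinch bowl, 100 mm across, 45 mm tall, origin at its underside.
- lump: Bystander: lump of hard dried clay, 68 mm across, 54 mm tall, origin at its underside.
- lump2: Bystander: smaller lump of hard dried clay, 58 mm across, 46 mm tall, origin at its underside.
- cup: Bystander: white plastic cup, 66 mm across, 62 mm tall, origin at its underside.

How it is judged:
By the outcome, as a careful person would: the job done as asked, in the order asked, and still so for the second after the job is handed in, with the robot touching nothing.
It also fails if it takes over 69 s, if anything falls off the work surface, if the arm or the gripper's body presses on something with over 40 N, if the wrist force passes 120 N, or if a joint passes its speed limit or range.

### The arm

A 6-joint arm with a two-finger parallel gripper is mounted at the origin on the work surface. World frame = base frame: x ahead of the robot, y to its left, z up, the work surface at z = 0. Lengths are in mm, angles in rad, forces in N, time in s.
With the tool pointing down it reaches from about 400 to 925 mm from the base axis. Payload 12.5 kg.
Tool frame: the origin (TCP) lies between the finger pads; the fingertips stand 11 mm ahead of it and the grasp point (between the pads) lies 8 mm behind it (env.tip_extent is the distance from the TCP to the fingertips, in mm); x points along the fingers, z is the direction in which the jaws open and shut, and the axes are right-handed (so a half turn about x gives the same grasp; the last joint's range is limited). The gripper opens to 95 mm and grips with 3 to 60 N. Pads are 20 mm wide; open, the fingers measure 119 mm over their backs; the gripper's body (75 mm by 180 mm) begins 59 mm behind the grasp point.
Start: joints at [1.167, 0.491, 1.559, -0, 1.092, -0.106], TCP at [183.37, 597.516, 192.261] pointing down, gripper open.
Joint ranges: [-3.1, 3.1], [-0.84, 2.19], [0.05, 2.79], [-1.13, 4.28], [0.06, 2.93], [-2.69, 2.69]. Speed limits (rad/s): [2.22, 2.22, 2.79, 3.14, 3.14, 3.14].

### API

Orientations are given as [roll, pitch, yaw] about the fixed x, y, z axes, in that order (R = Rz(yaw) Ry(pitch) Rx(roll)).
In Python, from cell import status, imaging, env gives the robot as it stands. The module is installed in compiled form; this text tells all that it offers.
- The arm moves only by the tool apply_moves, never from a script. Its argument "increments" is a list of rows, each a list of 5 numbers: the closure, from 0 (fully open) to 1 (shut), then the shift along the tool's x, y, z in mm, then the turn about the tool's x in degrees. A call has 1 to 10 rows; each row shifts and turns the commanded pose from where the row before left it, along the tool's axes as they then stand; what a row does not reach is not made up. A row lasts 1/10 s, in which the tool goes at most 50 mm and 8.59 degrees, less where a joint would pass 70% of its speed; a pose out of reach is approached as far as the arm can. A call with a gripper value outside its range is refused whole. The fingers move at their own pace and stop on an object; the grip force is fixed at half the most. Time passes only in rows, so rows that do not move let the fingers close. It gives the time, the measured TCP pose, the force and the opening at its end, in the units of the state.
- status.state(): the state, without advancing time (a new reading comes with each control period).
- imaging.read_camera(name): name is "side" or "top"; returns a dict with "pixels" (400x640x3 uint8, red, green, blue), "fovy" (degrees; the focal length in pixels is half the picture's height over the tangent of half this angle, whatever the lens; pixels are square), "cx", "cy" (the principal point, pixels), "R" (3x3) and "t" (3): a world point X has camera coordinates R X + t. Camera axes: x right, y down, z forward; pixel columns grow to the right and rows downward; lengths in mm; the calibration is good to about 2 mm. A picture is of the moment at which its call begins. There is no depth.
- env.job_done(): hands the job in, once; it reports no verdict.
The state is a dict: "t": time; "joints": joint angles; "qvel": joint speeds; "tau": joint torques, N m; "eef_pos": TCP position; "tcp_rot": TCP orientation; "ft_force": force on the tool from outside, world axes, zero at the start; "moment": the same for the moment, N m; "opening": opening from 0.0 (shut) to 1.0 (fully open).
Only numpy, scipy, OpenCV 4.12 (cv2) and the standard library are available. Lean on these libraries where they do the work, as an engineer would, in place of code of your own. Each camera call takes 0.05 s, during which the arm holds its last target. There are 200 camera calls.

## Working session

There is one attempt and no reset: what is moved stays moved. The work goes in short steps, Python scripts to look and compute and a tool call to move; the robot and the scene stay as the last step left them, time stands still between calls to the robot, and variables do not carry over. Pictures are saved under pics/ and viewed, about 8 in all and at most 12, crops included, and the job is handed in when it is done.

Besides the shell and the picture viewer there is one more tool, called after "Call:" in YAML: its name, and indented under it one key for each argument. apply_moves: Moves the arm, as the interface text tells. Its arguments: {"type":"object","properties":{"increments":{"type":"array"}},"required":["increments"]}

```bash
mkdir -p pics
cat > h.py <<'E'
import numpy as np,cv2
from cell import status,imaging,env
def cam(n,save=None):
    c=imaging.read_camera(n)
    if save: cv2.imwrite('pics/'+save,c['pixels'][:,:,::-1])
    c['f']=200/np.tan(np.radians(c['fovy'])/2); c['R']=np.array(c['R']);c['t']=np.array(c['t']); return c
def ray(c,u,v,z):
    d=c['R'].T@np.array([(u-c['cx'])/c['f'],(v-c['cy'])/c['f'],1]); o=-c['R'].T@c['t']
    return o+d*(z-o[2])/d[2]
def proj(c,X):
    p=c['R']@np.array(X)+c['t']; return p[:2]/p[2]*c['f']+[c['cx'],c['cy']]
E
python3 - <<'E'
from h import *
for n in('top','side'):
    c=cam(n,n+'0.png'); print(n,c['fovy'],c['cx'],c['cy'],-c['R'].T@c['t'],c['R'].round(3).tolist())
s=status.state();print(s)
E
```

```text
top 47.58276601546587 316.68469155072836 200.8197540458382 [ 446.05111681  -13.15347748 1266.68895223] [[0.025, -0.999, -0.027], [-0.998, -0.024, -0.063], [0.062, 0.029, -0.998]]
side 53.373564454102684 322.45752946028364 202.09505374699123 [290.74446291 608.22718122 695.53270356] [[-0.929, -0.37, 0.006], [-0.251, 0.617, -0.746], [0.273, -0.694, -0.666]]
{'t': 0.1, 'joints': array([ 1.16741491e+00,  4.91494450e-01,  1.55938077e+00, -1.18890725e-05,
        1.09172084e+00, -1.05591356e-01]), 'qvel': array([ 0.00064154, -0.00226373, -0.00240131, -0.00028318,  0.0009974 ,
       -0.0010147 ]), 'tau': array([ 2.24306801e-03, -6.13631129e+01, -2.58607274e+01,  6.94238115e-02,
        4.70512826e-02, -7.24756728e-05]), 'eef_pos': array([183.26178219, 597.27799661, 191.72586772]), 'tcp_rot': array([ 3.04651026,  1.56979287, -1.9636633 ]), 'ft_force': array([-0.41334939, -0.05261295, -0.28289905]), 'moment': array([ 0.04239962, -0.02200512,  0.00035594]), 'opening': 0.9987326133501627}
```

View pics/top0.png

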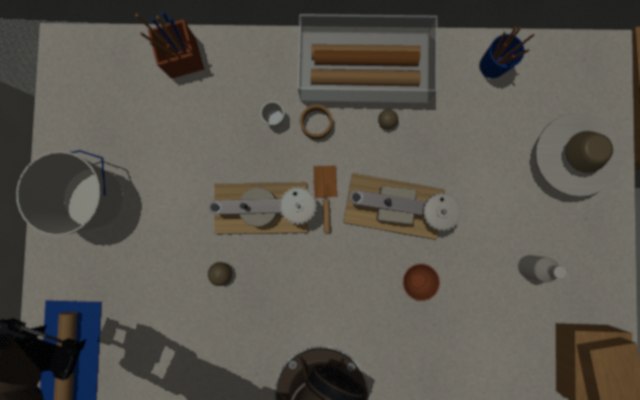

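View pics/side0.png

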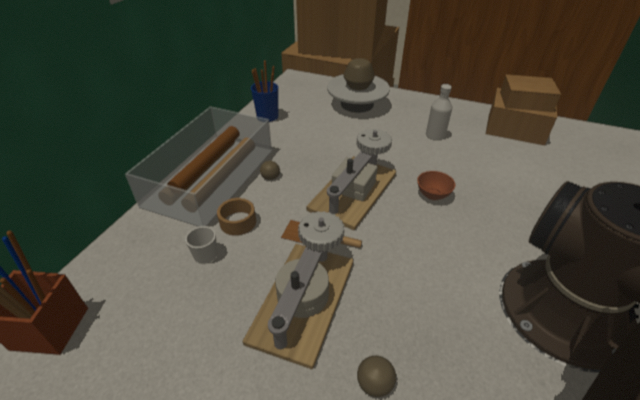

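The top view shows the round clamp at left: nut about (298,206), pivot (215,208), peg (245,206). The square clamp is at right, with its nut at (441,212). The side view agrees: round nut (322,230), peg (295,280). Next I measure both more closely.

Run:
```python
from h import *
from scipy.spatial.transform import Rotation as Ro
c=cam('top');s=cam('side')
im=c['pixels'];g=cv2.cvtColor(im,cv2.COLOR_RGB2GRAY)
a=cv2.resize(im[170:250,200:360],None,fx=5,fy=5,interpolation=cv2.INTER_CUBIC)
b=cv2.resize(s['pixels'][200:360,240:400],None,fx=2.5,fy=2.5,interpolation=cv2.INTER_CUBIC)
b=cv2.copyMakeBorder(b,0,0,0,400,cv2.BORDER_CONSTANT)
cv2.imwrite('pics/crop.png',np.clip(np.vstack([a[:400],b])[:, :,::-1].astype(float)*1.6,0,255)[:600+200].astype(np.uint8)[:800])
hsv=cv2.cvtColor(im,cv2.COLOR_RGB2HSV)
roi=np.zeros(g.shape,np.uint8);roi[180:232,275:320]=1
for th in(130,145,160,175):
    m=((g>th)&(roi>0)).astype(np.uint8)
    k,_=cv2.findContours(m,cv2.RETR_EXTERNAL,cv2.CHAIN_APPROX_NONE)
    k=max(k,key=cv2.contourArea);(u,v),r=cv2.minEnclosingCircle(k);print(th,cv2.contourArea(k),u,v,r,ray(c,u,v,111).round(1))
for n,(u,v) in dict(pivot=(215,208)).items(): print(n,ray(c,u,v,92))
m=((g<50)&(roi>0)).astype(np.uint8);n,l,st,ce=cv2.connectedComponentsWithStats(m);print(st[1:],ce[1:],[ray(c,*q,114).round(1) for q in ce[1:]])
S=status.state();R=Ro.from_euler('xyz',S['tcp_rot']).as_matrix();print(R.round(3))
```

```text
130 295.5 296.4581298828125 203.94651794433594 14.603351593017578 [509.1  71.8 111. ]Traceback (most recent call last):
  File "<stdin>", line 14, in <module>
ValueError: max() iterable argument is empty
```

View pics/crop.png

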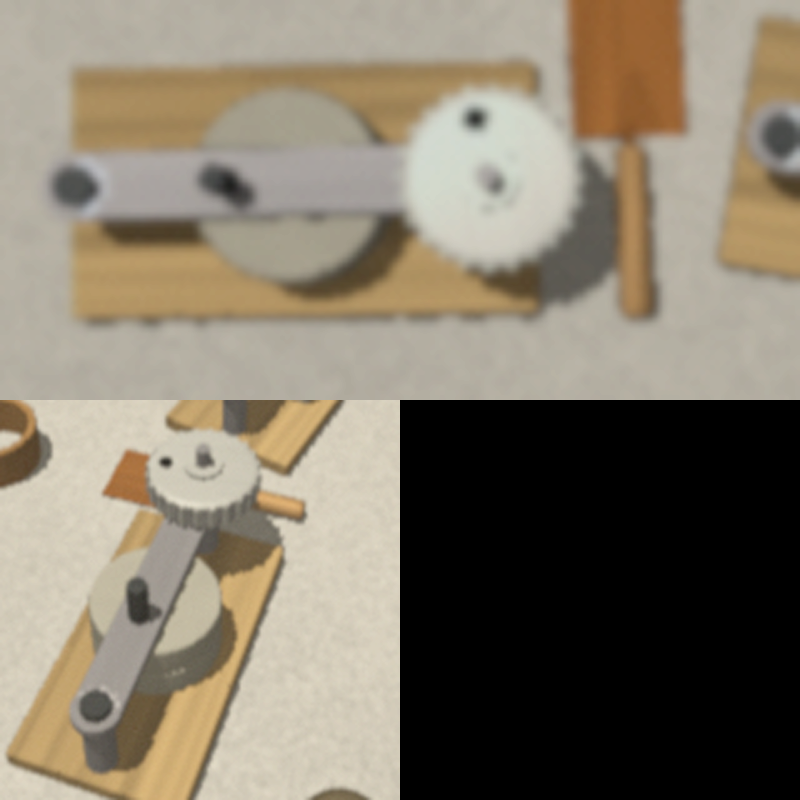

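The crop shows the round nut centre at about (298,205.3), its dot at (295.2,193.6), pivot bolt (215,207.3) and peg top (242.4,206).

Run:
```python
from h import *
from scipy.spatial.transform import Rotation as Ro
c=cam('top');s=cam('side')
g=cv2.cvtColor(c['pixels'],cv2.COLOR_RGB2GRAY).astype(int);sat=cv2.cvtColor(c['pixels'],cv2.COLOR_RGB2HSV)[:,:,1]
for th in(112,118,124):
    m=(g>th).astype(np.uint8);m[:182]=0;m[230:]=0;m[:,:276]=0;m[:,:280]=0;m[:,320:]=0
    m=cv2.morphologyEx(m,cv2.MORPH_OPEN,np.ones((3,3),np.uint8))
    k,_=cv2.findContours(m,cv2.RETR_EXTERNAL,cv2.CHAIN_APPROX_NONE)
    k=max(k,key=cv2.contourArea);(u,v),r=cv2.minEnclosingCircle(k);print(th,cv2.contourArea(k),u,v,r,ray(c,u,v,111).round(1))
def tri(p,q):
    A=[];b=[]
    for cc,(u,v) in((c,p),(s,q)):
        P=np.c_[cc['R'],cc['t']];x=(u-cc['cx'])/cc['f'];y=(v-cc['cy'])/cc['f']
        for w in(x*P[2]-P[0],y*P[2]-P[1]): A.append(w[:3]);b.append(-w[3])
    return np.linalg.lstsq(np.array(A),np.array(b),rcond=None)[0].round(1)
sd=lambda x,y:(240+x/2.5,200+(y-400)/2.5)
print('nut rim mid',tri((298,205.2),sd(203,466)))
print('dot',tri((295,193.4),sd(166,462)),ray(c,295,193.4,114).round(1),ray(s,*sd(166,462),114).round(1))
print('stud top',tri((297,205),sd(203,451)))
print('pivot',tri((214.9,207.2),sd(96,706)),'peg top',tri((242.2,205.8),sd(137,583)))
print('nut',ray(c,298,205.2,111).round(1),'r',(ray(c,298+17.5,205.2,111)-ray(c,298,205.2,111)).round(1))
R=Ro.from_euler('xyz',status.state()['tcp_rot']).as_matrix();print(R.round(3).tolist())
```

```text
112 876.0 297.28570556640625 204.2857208251953 17.680377960205078 [508.3  69.7 111. ]
118 760.5 297.0811767578125 204.5055389404297 16.700531005859375 [507.7  70.2 111. ]
124 683.5 297.1147155761719 204.66233825683594 15.925981521606445 [507.3  70.1 111. ]
nut rim mid [505.8  67.8 108.6]
dot [535.7  76.2 109.9] [535.8  76.1 114. ] [533.5  79.9 114. ]
stud top [505.3  69.1 127.3]
pivot [496.7 288.2  83.4] peg top [500.3 208.6 122.9]
nut [506.   67.8 111. ] r [  1.1 -44.7   0. ]
[[-0.0, -0.956, 0.293], [-0.0, 0.293, 0.956], [-1.0, 0.0, -0.0]]
```

Triangulation agrees with the given sizes. The nut is at about (506.5,69), the pivot at (497,288), 220 mm away as it should be, and the peg at (500,208). The dot is about 0.2 rad from board x. I'll move to the near side of the nut with the gripper shut and the tool aligned to the world axes.

Call:
apply_moves:
  increments:
    - [1,0,0,0,-8.5]
    - [1,0,0,0,-8.5]
    - [1,0,-30,-36,0]
    - [1,0,-30,-36,0]
    - [1,0,-30,-36,0]
    - [1,0,-30,-36,0]
    - [1,0,-30,-36,0]
    - [1,0,-30,-36,0]
    - [1,0,-30,-36,0]
    - [1,0,-30,-36,0]

```text
t: 1.3
eef_pos: [424.0, 307.7, 192.4]
tcp_rot: [-0.871, 1.57, 0.699]
ft_force: [0.5, 1.6, -0.3]
opening: 0.22
```

Call:
apply_moves:
  increments:
    - [1,0,0,-40,0]
    - [1,0,0,-40,0]
    - [1,0,0,-40,0]
    - [1,0,0,-40,0]
    - [1,0,0,-40,0]
    - [1,0,0,-40,0]
    - [1,20,0,0,0]
    - [1,40,0,0,0]
    - [1,20,0,0,0]
    - [1,0,0,0,0]

```text
t: 2.3
eef_pos: [421.6, 69.1, 110.4]
tcp_rot: [1.556, 1.567, 3.125]
ft_force: [0.8, -0.1, -0.6]
opening: 0.007
```

Run:
```python
from h import *
s=status.state()
for k in('t','eef_pos','tcp_rot','joints','ft_force','opening'):print(k,np.round(s[k],3))
c=cam('top');d=cam('side')
a=cv2.resize(c['pixels'][150:250,220:380],None,fx=4,fy=4,interpolation=cv2.INTER_CUBIC)
b=cv2.resize(d['pixels'][190:290,240:400],None,fx=4,fy=4,interpolation=cv2.INTER_CUBIC)
cv2.imwrite('pics/at.png',np.clip(np.vstack([a,b])[:,:,::-1]*1.5,0,255)[::1].astype(np.uint8)[:800:]) if 0 else cv2.imwrite('pics/at.png',cv2.resize(np.clip(np.vstack([a,b])[:,:,::-1]*1.5,0,255).astype(np.uint8),(480,600)))
```

```text
t 2.3
eef_pos [421.628  69.076 110.427]
tcp_rot [1.556 1.567 3.125]
joints [ 0.007  0.341  2.114  0.     0.691 -1.562]
ft_force [ 0.802 -0.085 -0.551]
opening 0.007
```

View pics/at.png

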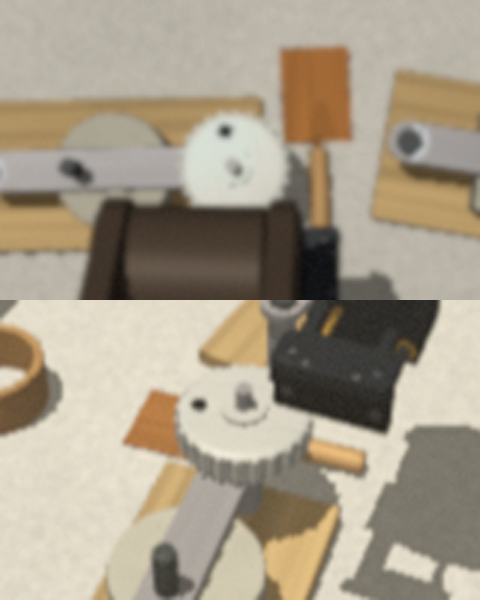

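The gripper is shut beside the nut and clear of it. The pads' near edge is about 27 mm short of the rim. Next I find contact.

Call:
apply_moves:
  increments:
    - [1,0,-15,0,0]
    - [1,0,-6,0,0]
    - [1,0,-2,0,0]
    - [1,0,0,0,0]

```text
t: 2.8
eef_pos: [445.9, 69.3, 112.7]
tcp_rot: [-1.465, 1.57, 0.105]
ft_force: [0.2, 0.3, -0.9]
opening: 0.002
```

Call:
apply_moves:
  increments:
    - [1,0,-2,0,0]
    - [1,0,0,0,0]

```text
t: 3.0
eef_pos: [447.8, 69.3, 112.4]
tcp_rot: [-1.231, 1.571, 0.339]
ft_force: [0.6, 0.9, 0.1]
opening: 0.006
```

Call:
apply_moves:
  increments:
    - [1,0,-2,0,0]
    - [1,0,0,0,0]

```text
t: 3.2
eef_pos: [449.9, 69.2, 112.2]
tcp_rot: [-0.748, 1.571, 0.822]
ft_force: [0.6, 0.5, 0.2]
opening: 0.005
```

Call:
apply_moves:
  increments:
    - [1,4,-1.5,0,0]
    - [1,0,0,0,0]

```text
t: 3.4
eef_pos: [451.2, 69.2, 107.8]
tcp_rot: [1.434, 1.57, 3.004]
ft_force: [-0.0, 0.7, 0.6]
opening: 0.006
```

Call:
apply_moves:
  increments:
    - [1,0,-1.5,0,0]
    - [1,0,0,0,0]

```text
t: 3.6
eef_pos: [453.0, 69.2, 108.2]
tcp_rot: [-0.206, 1.571, 1.364]
ft_force: [0.2, 0.1, -0.3]
opening: 0.004
```

Call:
apply_moves:
  increments:
    - [1,0,-1.5,0,0]
    - [1,0,0,0,0]

```text
t: 3.8
eef_pos: [454.5, 69.2, 108.3]
tcp_rot: [-1.277, 1.57, 0.293]
ft_force: [0.0, 0.3, -0.3]
opening: 0.005
```

Call:
apply_moves:
  increments:
    - [1,0,-1.5,0,0]
    - [1,0,0,0,0]

```text
t: 4.0
eef_pos: [456.0, 69.2, 108.3]
tcp_rot: [-1.168, 1.571, 0.402]
ft_force: [0.1, 0.0, -0.1]
opening: 0.004
```

Run:
```python
from h import *
d=cam('side')
for X in([458.5,69,111],[506.5,69,114],[456,69,97]):print(proj(d,X).round(1))
b=cv2.resize(d['pixels'][190:270,270:390],None,fx=6,fy=6,interpolation=cv2.INTER_CUBIC)
cv2.imwrite('pics/c5.png',np.clip(b[:,:,::-1]*1.6,0,255).astype(np.uint8))
```

```text
[342.4 232.2]
[320.5 224.8]
[343.3 237.2]
```

View pics/c5.png

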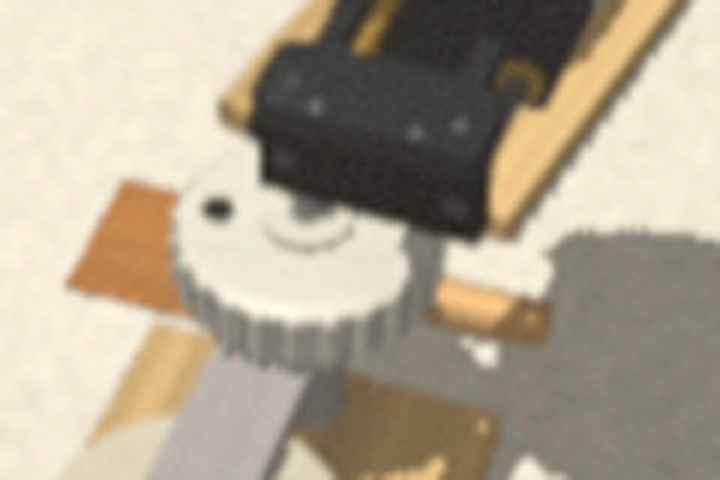

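The side view shows the fingertip (pale grey, about (341,235)) right at the rim but hardly touching yet. The tip seems narrower than the pads. I continue inwards in small steps.

Call:
apply_moves:
  increments:
    - [1,0,-1.5,0,0]
    - [1,0,0,0,0]

```text
t: 4.25
eef_pos: [457.5, 69.2, 108.3]
tcp_rot: [-1.141, 1.571, 0.429]
ft_force: [-0.4, -0.3, -1.1]
opening: 0.006
```

Call:
apply_moves:
  increments:
    - [1,0,-1.5,0,0]
    - [1,0,0,0,0]

```text
t: 4.45
eef_pos: [459.0, 69.2, 108.2]
tcp_rot: [-0.898, 1.571, 0.672]
ft_force: [-0.5, -0.0, -0.1]
opening: 0.005
```

Run:
```python
from h import *
s=status.state();print(s['eef_pos'],s['ft_force'])
c=cam('top')
b=cv2.resize(c['pixels'][170:240,260:340],None,fx=6,fy=6,interpolation=cv2.INTER_CUBIC)
cv2.imwrite('pics/c6.png',np.clip(b[:,:,::-1]*1.6,0,255).astype(np.uint8))
```

```text
[458.9685979   69.20251215 108.21484724] [-0.49521988 -0.04598278 -0.1290096 ]
```

Call:
apply_moves:
  increments:
    - [1,0,-1.5,0,0]
    - [1,0,0,0,0]

```text
t: 4.7
eef_pos: [460.5, 69.2, 108.2]
tcp_rot: [-0.926, 1.571, 0.644]
ft_force: [-1.1, 0.1, 0.2]
opening: 0.004
```

Call:
apply_moves:
  increments:
    - [1,0,-1.5,0,0]
    - [1,0,0,0,0]

```text
t: 4.9
eef_pos: [462.0, 69.2, 108.2]
tcp_rot: [-0.994, 1.571, 0.576]
ft_force: [-0.2, -0.2, 0.3]
opening: 0.006
```

View pics/c6.png

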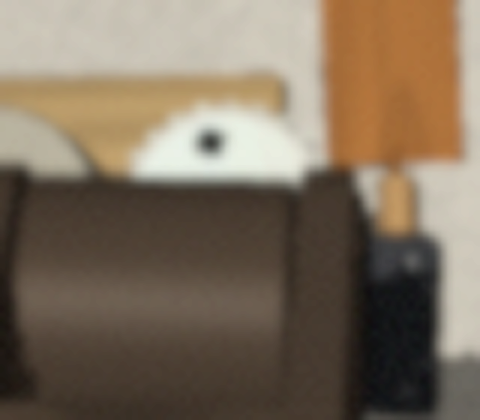

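Run:
```python
from h import *
d=cam('side');p=status.state()['eef_pos'];print(p)
for dx in(-37,37):
  for dy in(-90,90): print(dx,dy,((proj(d,p+[dx,dy,67])-[260,190])*6).round())
for dz in(-11,0,30): print('fing',[((proj(d,p+[dx,dy,dz])-[260,190])*6).round().tolist() for dx in(-10,10) for dy in(-12,12)])
for cx in(506.5,):
  im=cv2.resize(d['pixels'][190:270,260:380],None,fx=6,fy=6,interpolation=cv2.INTER_CUBIC)
im=np.clip(im[:,:,::-1]*1.8,0,255).astype(np.uint8).copy()
for z,r,col in((91,48,(255,0,0)),(111,48,(0,0,255))):
  q=np.array([(proj(d,[506.5+r*np.cos(t),69+r*np.sin(t),z])-[260,190])*6 for t in np.linspace(0,6.28,60)]).astype(int)
  cv2.polylines(im,[q],True,col,1)
cv2.imwrite('pics/c7.png',im)
```

```text
[461.88925632  69.198957   108.21852838]
-37 -90 [682. -26.]
-37 90 [508. 338.]
37 -90 [479. -76.]
37 90 [275. 269.]
fing [[522.0, 263.0], [499.0, 311.0], [468.0, 247.0], [444.0, 294.0]]
fing [[524.0, 241.0], [500.0, 288.0], [469.0, 225.0], [445.0, 272.0]]
fing [[528.0, 178.0], [504.0, 225.0], [472.0, 162.0], [447.0, 209.0]]
```

View pics/c7.png

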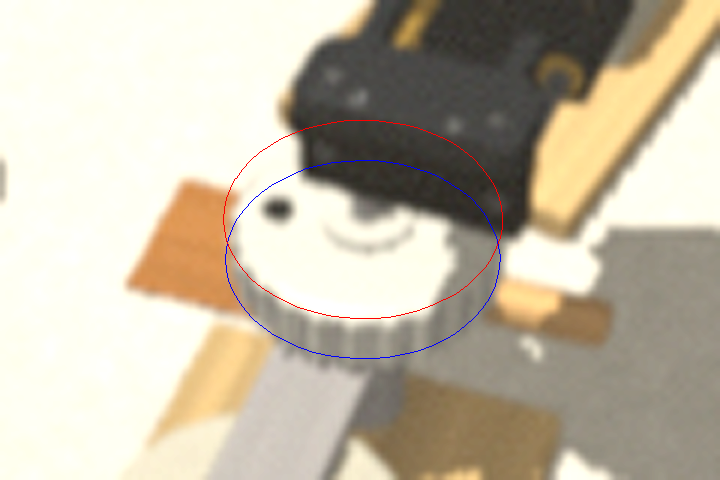

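Run:
```python
from h import *
d=cam('side')
im=cv2.resize(d['pixels'][205:255,315:365],None,fx=12,fy=12,interpolation=cv2.INTER_CUBIC)
im=np.clip(im[:,:,::-1].astype(float)*1.3+20,0,255).astype(np.uint8)
im=cv2.convertScaleAbs(255*np.power(im/255.,0.6))
cv2.imwrite('pics/c8.png',im)
```

```text
(no output)
```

View pics/c8.png

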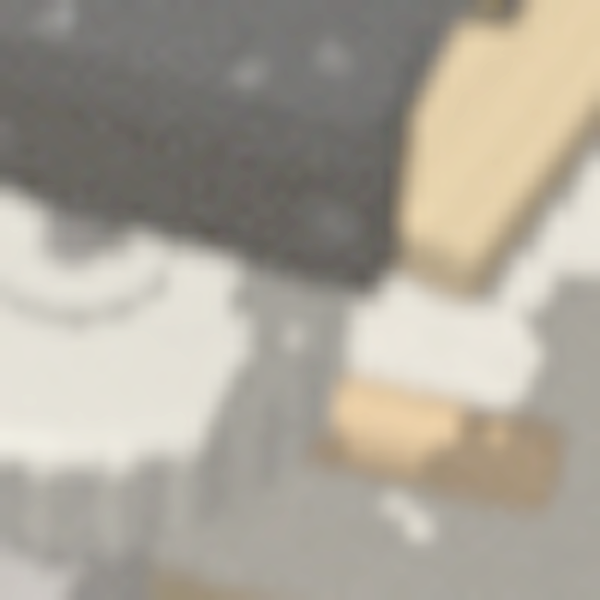

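The nut outline drawn from my estimate fits the picture well, with its right edge at about (343,233). But the fingertip isn't visible and there is no force, so the tip may be higher than I thought. The wide gripper body hides the fingers in this orientation, so I back off and turn the tool 90° to see them.

Call:
apply_moves:
  increments:
    - [1,0,25,0,0]
    - [1,0,20,0,8.5]
    - [1,0,0,0,8.5]
    - [1,0,0,0,8.5]
    - [1,0,0,0,8.5]
    - [1,0,0,0,8.5]
    - [1,0,0,0,8.5]
    - [1,0,0,0,8.5]
    - [1,0,0,0,8.5]
    - [1,0,0,0,8.5]

```text
t: 6.0
eef_pos: [416.8, 69.3, 108.2]
tcp_rot: [0.498, 1.571, 0.726]
ft_force: [-0.3, 0.5, 0.2]
opening: 0.005
```

Call:
apply_moves:
  increments:
    - [1,0,0,0,8.5]
    - [1,0,0,0,5]
    - [1,0,0,0,0]

```text
t: 6.3
eef_pos: [416.8, 69.3, 108.3]
tcp_rot: [0.673, 1.571, 0.671]
ft_force: [0.4, -0.2, 0.2]
opening: 0.007
```

Run:
```python
from h import *
from scipy.spatial.transform import Rotation as Ro
s=status.state();p=s['eef_pos'];print(p,s['joints'].round(2));print(Ro.from_euler('xyz',s['tcp_rot']).as_matrix().round(3))
d=cam('side')
for dz in(-11,0,30,67): print(dz,((proj(d,p+[0,0,dz])-[300,180])*6).round())
im=cv2.resize(d['pixels'][180:260,300:400],None,fx=6,fy=6,interpolation=cv2.INTER_CUBIC)
cv2.imwrite('pics/c9.png',cv2.convertScaleAbs(255*np.power(im[:,:,::-1]/255.,0.6)))
```

```text
[416.77814202  69.26142443 108.25583331] [0.01 0.34 2.13 0.   0.67 0.01]
[[ 0.     0.002  1.   ]
 [ 0.     1.    -0.002]
 [-1.     0.     0.   ]]
-11 [369. 375.]
0 [371. 353.]
30 [378. 290.]
67 [386. 208.]
```

View pics/c9.png

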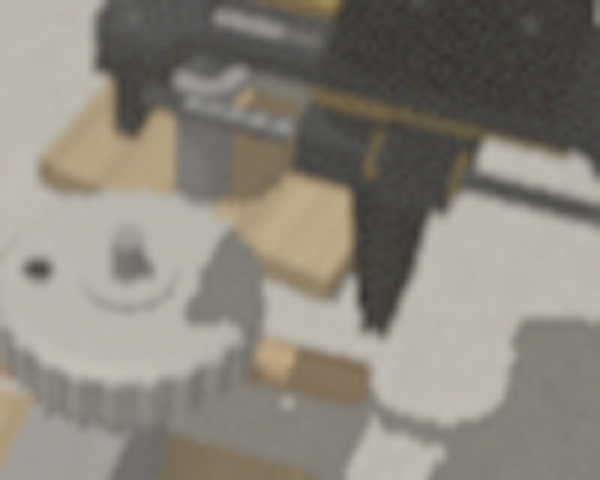

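The tapered shut fingertip shows at about (362.5,235), but a tip at z 97 should project to (361.5,242.5). So the real tip looks about 20 mm higher, near z 116, which would explain the lack of contact.

Run:
```python
from h import *
print(env.tip_extent,[a for a in dir(env) if a[0]!='_'])
d=cam('side');p=status.state()['eef_pos'];g=cv2.cvtColor(d['pixels'],cv2.COLOR_RGB2GRAY)
for r in range(216,246):print(r,g[r,354:374])
for y in(0,-10,-20):print(proj(d,p+[0,y,-11]))
for z in(0,-11,5,10):print(z,proj(d,p+[0,0,z]))
```

```text
11.0 ['IKError', 'job_done', 'tip_extent']
216 [131 133 131 121  77  37  23  25  26  29  25  26  26  23  24  24  36  80
 120 120]
217 [132 131 129 121  84  40  25  25  26  30  26  27  24  25  23  26  52 104
 139 144]
218 [131 129 129 121  86  41  27  22  29  30  28  29  24  23  24  26  67 122
 145 148]
219 [128 128 129 124  87  41  27  26  25  29  27  26  25  26  24  32  79 132
 148 148]
220 [128 129 131 122  83  38  25  22  27  27  29  25  28  25  24  39  93 141
 149 149]
221 [129 130 130 118  78  38  22  23  26  27  29  24  25  26  25  54 108 144
 149 148]
222 [130 131 125 106  68  35  28  27  30  28  29  26  28  25  30  73 127 147
 148 148]
223 [130 127 113  87  58  33  25  23  27  28  25  24  24  25  33  86 137 149
 149 148]
224 [129 118  95  72  52  34  27  24  27  28  26  27  25  25  43  97 141 151
 150 150]
225 [120 101  79  68  66  40  27  27  28  26  28  24  27  25  60 112 146 152
 152 151]
226 [103  82  71  84 100  62  26  25  28  26  27  25  24  37  81 130 149 151
 152 151]
227 [ 83  71  74 103 125  77  28  24  28  28  21  27  27  56 108 143 150 151
 150 149]
228 [ 75  70 
[... 1059 characters left out ...]
  95 118 139 149 150 151 148 147 145 146 147 148
 150 150]
241 [ 71  70  70  68  66  67  71  97 132 149 152 151 149 146 147 148 149 149
 149 149]
242 [ 73  72  72  70  71  68  68  90 132 150 151 150 149 147 148 149 149 149
 149 147]
243 [ 71  72  71  71  70  70  69  92 135 149 149 148 147 147 149 149 149 149
 149 149]
244 [ 69  69  70  70  72  71  70  87 127 149 149 149 148 148 148 149 148 149
 150 149]
245 [ 67  67  67  71  68  70  69  77 110 142 151 150 149 149 149 148 148 149
 150 151]
[361.48696477 242.53515953]
[362.96442297 239.17352421]
[364.41689301 235.86874403]
0 [361.87543549 238.82373217]
-11 [361.48696477 242.53515953]
5 [362.05437604 237.1141442 ]
10 [362.23481949 235.39019768]
```

The tip measures about 9 mm above the TCP height rather than 11 mm below it, and it is about 10 mm wide. I lower by 20 mm and approach again. The tool axes are now y = world y and z = world x.

Call:
apply_moves:
  increments:
    - [1,10,0,0,0]
    - [1,10,0,0,0]
    - [1,0,0,15,0]
    - [1,0,0,5,0]
    - [1,0,0,2,0]
    - [1,0,0,0,0]

```text
t: 7.0
eef_pos: [438.6, 69.2, 87.9]
tcp_rot: [2.966, 1.57, 2.965]
ft_force: [-0.6, -0.5, 0.3]
opening: 0.005
```

Call:
apply_moves:
  increments:
    - [1,0,0,2,0]
    - [1,0,0,2,0]
    - [1,0,0,0,0]

```text
t: 7.3
eef_pos: [443.0, 69.2, 88.3]
tcp_rot: [0.25, 1.57, 0.249]
ft_force: [-0.3, -0.5, -0.0]
opening: 0.003
```

Call:
apply_moves:
  increments:
    - [1,0,0,2,0]
    - [1,0,0,0,0]

```text
t: 7.5
eef_pos: [445.0, 69.3, 88.3]
tcp_rot: [0.369, 1.57, 0.368]
ft_force: [-0.8, 0.2, -0.3]
opening: 0.006
```

Call:
apply_moves:
  increments:
    - [1,0,0,2,0]
    - [1,0,0,0,0]

```text
t: 7.7
eef_pos: [447.0, 69.2, 88.2]
tcp_rot: [0.351, 1.571, 0.35]
ft_force: [1.0, -0.2, 0.7]
opening: 0.002
```

Call:
apply_moves:
  increments:
    - [1,0,0,2,0]
    - [1,0,0,0,0]

```text
t: 7.9
eef_pos: [449.0, 69.2, 88.2]
tcp_rot: [0.377, 1.571, 0.376]
ft_force: [-0.2, 0.5, -0.7]
opening: 0.007
```

Call:
apply_moves:
  increments:
    - [1,0,0,1,0]
    - [1,0,0,0,0]

```text
t: 8.1
eef_pos: [449.9, 69.2, 88.2]
tcp_rot: [0.669, 1.571, 0.668]
ft_force: [-0.4, 0.5, 0.2]
opening: 0.005
```

Call:
apply_moves:
  increments:
    - [1,0,0,1,0]
    - [1,0,0,0,0]

```text
t: 8.3
eef_pos: [450.9, 69.2, 88.2]
tcp_rot: [0.72, 1.571, 0.719]
ft_force: [-0.0, 0.5, -0.6]
opening: 0.004
```

Call:
apply_moves:
  increments:
    - [1,0,0,1,0]
    - [1,0,0,0,0]

```text
t: 8.5
eef_pos: [451.9, 69.2, 88.2]
tcp_rot: [0.5, 1.571, 0.499]
ft_force: [-0.9, -1.1, 0.6]
opening: 0.005
```

Run:
```python
from h import *
s=status.state();p=s['eef_pos'];print(p,s['ft_force'],s['moment'])
d=cam('side');
print(proj(d,p+[0,0,9]))
im=cv2.resize(d['pixels'][190:250,300:380],None,fx=8,fy=8,interpolation=cv2.INTER_CUBIC)
cv2.imwrite('pics/c10.png',cv2.convertScaleAbs(255*np.power(im[:,:,::-1]/255.,0.6)))
```

```text
[451.92220888  69.22184664  88.24152732] [-0.92535412 -1.11359603  0.60730804] [-0.07966735  0.00517861  0.03095094]
[345.12907263 237.755222  ]
```

Call:
apply_moves:
  increments:
    - [1,0,0,1,0]
    - [1,0,0,0,0]

```text
t: 8.75
eef_pos: [453.0, 69.2, 88.3]
tcp_rot: [0.393, 1.571, 0.392]
ft_force: [0.2, 0.3, 0.4]
opening: 0.005
```

Call:
apply_moves:
  increments:
    - [1,0,0,1,0]
    - [1,0,0,0,0]

```text
t: 8.95
eef_pos: [453.9, 69.2, 88.2]
tcp_rot: [0.666, 1.571, 0.665]
ft_force: [-0.3, -0.3, -0.4]
opening: 0.004
```

View pics/c10.png

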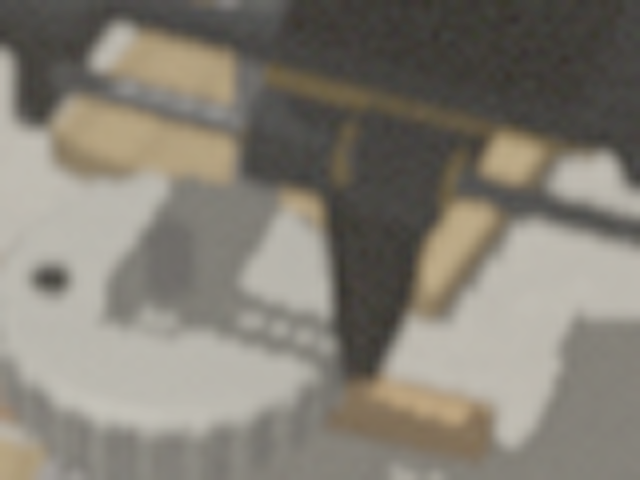

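Call:
apply_moves:
  increments:
    - [1,0,0,1,0]
    - [1,0,0,0,0]

```text
t: 9.15
eef_pos: [454.6, 69.2, 88.1]
tcp_rot: [3.055, 1.57, 3.054]
ft_force: [-2.3, -0.8, 0.4]
opening: 0.006
```

Call:
apply_moves:
  increments:
    - [1,0,0,1,0]
    - [1,0,0,0,0]

```text
t: 9.35
eef_pos: [455.1, 69.2, 88.0]
tcp_rot: [3.078, 1.569, 3.077]
ft_force: [-4.6, -0.1, 1.6]
opening: 0.002
```

Call:
apply_moves:
  increments:
    - [1,0,0,1,0]
    - [1,0,0,0,0]

```text
t: 9.55
eef_pos: [455.4, 69.2, 87.9]
tcp_rot: [3.12, 1.568, 3.119]
ft_force: [-7.3, -0.4, 1.8]
opening: 0.003
```

Call:
apply_moves:
  increments:
    - [1,0,0,1,0]
    - [1,0,0,0,0]

```text
t: 9.75
eef_pos: [455.7, 69.3, 87.8]
tcp_rot: [3.134, 1.566, 3.133]
ft_force: [-11.4, -0.2, 3.7]
opening: 0.001
```

Contact is at x≈454.3 and soft, about 3 N/mm, so the tip stands about 4.5 mm proud along x. It now presses with 11 N. I start rolling counterclockwise: -y, then +x, then around.

Call:
apply_moves:
  increments:
    - [1,0,-10,0,0]
    - [1,0,-13.9,2.2,0]
    - [1,0,-12.6,6.4,0]

```text
t: 10.05
eef_pos: [465.8, 32.3, 88.1]
tcp_rot: [3.048, 1.57, 3.048]
ft_force: [-2.1, 0.9, 0.7]
opening: 0.005
```

Call:
apply_moves:
  increments:
    - [1,0,-9.9,9.9,0]
    - [1,0,-6.4,12.6,0]
    - [1,0,-2.2,13.9,0]

```text
t: 10.35
eef_pos: [504.2, 13.0, 88.3]
tcp_rot: [-0.31, 1.57, -0.312]
ft_force: [-1.8, -0.6, -0.4]
opening: 0.004
```

```bash
cat >> h.py <<'E'
def dot(c=None,z=114):
    c=c or cam('top');N=np.array([506.5,69]);g=cv2.cvtColor(c['pixels'],cv2.COLOR_RGB2GRAY).astype(float);out=[]
    for a in np.arange(0,360,3):
        X=[N[0]+31*np.cos(np.radians(a)),N[1]+31*np.sin(np.radians(a)),z];u,v=proj(c,X)
        out.append(cv2.getRectSubPix(g.astype(np.float32),(3,3),(float(u),float(v))).mean())
    return np.round(out).astype(int)
E
python3 - <<'E'
from h import *
s=status.state();print(s['t'],s['eef_pos'],s['ft_force'])
for n in('top','side'):
    d=dot(cam(n)); print(n,d.argmin()*3,d.min(),d.tolist())
E
```

```text
10.35 [504.23411126  12.98981439  88.32095689] [-1.78329126 -0.59934533 -0.36592038]
top 24 27 [59, 58, 56, 52, 47, 40, 34, 30, 27, 27, 28, 31, 33, 35, 37, 38, 39, 39, 39, 39, 40, 40, 40, 40, 40, 40, 40, 40, 40, 39, 39, 39, 39, 40, 39, 39, 39, 38, 37, 36, 35, 35, 35, 36, 37, 39, 41, 43, 44, 44, 44, 43, 43, 41, 40, 38, 37, 35, 33, 32, 31, 30, 29, 29, 29, 29, 30, 30, 30, 31, 32, 33, 33, 34, 34, 34, 34, 34, 34, 34, 35, 36, 38, 39, 40, 41, 42, 43, 43, 44, 45, 46, 47, 49, 50, 52, 53, 55, 57, 58, 59, 60, 61, 62, 62, 63, 63, 63, 62, 62, 61, 61, 61, 60, 60, 60, 60, 60, 59, 59]
side 114 63 [149, 149, 150, 150, 150, 150, 150, 150, 150, 151, 151, 151, 151, 151, 151, 151, 151, 151, 151, 151, 151, 150, 150, 150, 150, 151, 151, 151, 151, 151, 151, 150, 147, 140, 123, 102, 81, 67, 63, 70, 87, 106, 125, 139, 146, 148, 149, 148, 148, 148, 147, 147, 147, 147, 147, 147, 147, 148, 148, 148, 148, 148, 147, 147, 147, 147, 147, 147, 147, 147, 147, 146, 146, 146, 146, 146, 145, 146, 146, 146, 146, 146, 146, 145, 145, 144, 144, 143, 142, 142, 143, 144, 144, 144, 145, 145, 146, 146, 146, 146, 146, 146, 146, 146, 146, 146, 146, 146, 146, 146, 146, 146, 146, 147, 147, 148, 148, 149, 149, 149]
```

The side camera tracks the dot clearly: it went from about 14° to 114°, so the nut turns with the tip. I tighten the y offset by 3 mm and continue, checking the dot every half circuit.

Call:
apply_moves:
  increments:
    - [1,0,3,9,0]
    - [1,0,2.2,13.9,0]
    - [1,0,6.4,12.6,0]
    - [1,0,9.9,9.9,0]
    - [1,0,12.6,6.4,0]
    - [1,0,13.9,2.2,0]

```text
t: 11.05
eef_pos: [558.1, 62.9, 88.4]
tcp_rot: [-0.003, 1.568, -0.004]
ft_force: [5.6, -2.0, 1.3]
opening: 0.006
```

```bash
cat > chk.py <<'E'
from h import *
s=status.state();d=dot(cam('side'));print(round(s['t'],2),(s['eef_pos']-[506.5,69,0]).round(1),s['ft_force'].round(1),'dot',d.argmin()*3,d.min(),np.sort(d)[:12])
E
python3 chk.py
```

```text
11.05 [51.6 -6.1 88.4] [ 5.6 -2.   1.3] dot 201 38 [38 39 42 45 49 52 57 61 66 69 74 75]
```

Call:
apply_moves:
  increments:
    - [1,0,16,-0.5,0]
    - [1,0,13.9,-2.2,0]
    - [1,0,12.6,-6.4,0]
    - [1,0,9.9,-9.9,0]
    - [1,0,6.4,-12.6,0]
    - [1,0,2.2,-13.9,0]

```text
t: 11.7
eef_pos: [512.5, 126.5, 89.1]
tcp_rot: [0.593, 1.564, 0.592]
ft_force: [6.3, 22.2, 3.2]
opening: 0.003
```

```bash
python3 chk.py
```

```text
11.7 [ 6.  57.5 89.1] [ 6.3 22.2  3.2] dot 63 24 [24 24 24 25 25 25 25 25 26 26 26 26]
```

Call:
apply_moves:
  increments:
    - [1,0,1.5,-9,0]
    - [1,0,-2.2,-13.9,0]
    - [1,0,-6.4,-12.6,0]
    - [1,0,-9.9,-9.9,0]
    - [1,0,-12.6,-6.4,0]
    - [1,0,-13.9,-2.2,0]

```text
t: 12.35
eef_pos: [454.4, 80.3, 88.0]
tcp_rot: [3.034, 1.567, 3.034]
ft_force: [-2.4, 1.8, 0.4]
opening: 0.007
```

```bash
python3 chk.py
```

```text
12.35 [-52.1  11.3  88. ] [-2.4  1.8  0.4] dot 261 50 [50 51 52 54 55 56 56 58 60 62 68 69]
```

Run:
```python
from h import *
for n in('side','top'):
    print(n,[(i*3,int(v)) for i,v in enumerate(dot(cam(n),115.5))])
```

```text
side [(0, 149), (3, 149), (6, 149), (9, 149), (12, 149), (15, 149), (18, 149), (21, 150), (24, 149), (27, 148), (30, 146), (33, 141), (36, 132), (39, 117), (42, 100), (45, 81), (48, 62), (51, 55), (54, 51), (57, 61), (60, 73), (63, 89), (66, 104), (69, 115), (72, 124), (75, 133), (78, 137), (81, 142), (84, 146), (87, 147), (90, 148), (93, 148), (96, 148), (99, 148), (102, 148), (105, 148), (108, 148), (111, 147), (114, 145), (117, 144), (120, 142), (123, 140), (126, 136), (129, 129), (132, 121), (135, 112), (138, 103), (141, 96), (144, 93), (147, 90), (150, 89), (153, 87), (156, 87), (159, 89), (162, 94), (165, 101), (168, 112), (171, 123), (174, 133), (177, 141), (180, 144), (183, 145), (186, 144), (189, 142), (192, 140), (195, 138), (198, 136), (201, 135), (204, 135), (207, 136), (210, 137), (213, 139), (216, 142), (219, 141), (222, 139), (225, 136), (228, 133), (231, 129), (234, 125), (237, 119), (240, 113), (243, 100), (246, 88), (249, 75), (252, 65), (255, 60), (258, 58), (261, 56), (264, 58), (267, 62), (270, 68), (273, 73), (276, 77), (279, 80), (282, 80), (285, 80), (288, 80)
[... 865 characters left out ...]
0), (171, 50), (174, 51), (177, 51), (180, 51), (183, 51), (186, 51), (189, 51), (192, 50), (195, 48), (198, 45), (201, 42), (204, 39), (207, 36), (210, 35), (213, 34), (216, 35), (219, 36), (222, 36), (225, 37), (228, 37), (231, 37), (234, 37), (237, 37), (240, 37), (243, 37), (246, 37), (249, 37), (252, 38), (255, 38), (258, 37), (261, 37), (264, 37), (267, 37), (270, 37), (273, 37), (276, 36), (279, 36), (282, 35), (285, 35), (288, 36), (291, 39), (294, 46), (297, 58), (300, 71), (303, 86), (306, 99), (309, 108), (312, 112), (315, 110), (318, 104), (321, 92), (324, 79), (327, 66), (330, 55), (333, 48), (336, 45), (339, 43), (342, 43), (345, 43), (348, 43), (351, 44), (354, 43), (357, 43)]
```

The dot is at about 53°, the sharp minimum, and a gain of about 212° fits the expected geometry. The total so far is about 399°. One more circuit gives about 400°, then a quarter.

Call:
apply_moves:
  increments:
    - [1,0,-19.5,0,0]
    - [1,0,-13.9,2.2,0]
    - [1,0,-12.6,6.4,0]
    - [1,0,-9.9,9.9,0]
    - [1,0,-6.4,12.6,0]
    - [1,0,-2.2,13.9,0]

```text
t: 13.1
eef_pos: [502.3, 13.2, 88.3]
tcp_rot: [-2.175, 1.568, -2.175]
ft_force: [-4.7, -14.2, 3.9]
opening: 0.004
```

```bash
sed -i 's/dot(cam(.side.))/dot(cam("side"),116.5)/' chk.py
cat >> chk.py <<'E'
from scipy.signal import find_peaks
k,_=find_peaks(-np.tile(d,2),prominence=25);print('minima',sorted({(int(i%120)*3,int(d[i%120])) for i in k}))
E
python3 chk.py
```

```text
13.1 [ -4.2 -55.8  88.3] [ -4.7 -14.2   3.9] dot 150 69 [ 69  73  76  83  93 100 114 117 131 131 141 141]
minima [(150, 69)]
```

Call:
apply_moves:
  increments:
    - [1,0,1.5,9,0]
    - [1,0,2.2,13.9,0]
    - [1,0,6.4,12.6,0]
    - [1,0,9.9,9.9,0]
    - [1,0,12.6,6.4,0]
    - [1,0,13.9,2.2,0]

```text
t: 13.75
eef_pos: [558.3, 62.2, 88.5]
tcp_rot: [-0.051, 1.567, -0.053]
ft_force: [6.1, -2.3, 0.0]
opening: 0.004
```

```bash
python3 chk.py
```

```text
13.75 [51.8 -6.8 88.5] [ 6.1 -2.3  0. ] dot 243 38 [38 41 41 46 48 55 56 65 66 72 74 78]
minima [(243, 38)]
```

Dot 53° → 150° → 243°, a total of about 589°. I continue with a half circuit.

Call:
apply_moves:
  increments:
    - [1,0,16.5,-0.5,0]
    - [1,0,13.9,-2.2,0]
    - [1,0,12.6,-6.4,0]
    - [1,0,9.9,-9.9,0]
    - [1,0,6.4,-12.6,0]
    - [1,0,2.2,-13.9,0]

```text
t: 14.4
eef_pos: [512.9, 127.3, 89.4]
tcp_rot: [0.621, 1.562, 0.619]
ft_force: [3.5, 23.2, 3.6]
opening: 0.007
```

Call:
apply_moves:
  increments:
    - [1,0,1.5,-9,0]
    - [1,0,-2.2,-13.9,0]
    - [1,0,-6.4,-12.6,0]
    - [1,0,-9.9,-9.9,0]
    - [1,0,-12.6,-6.4,0]
    - [1,0,-13.9,-2.2,0]

```text
t: 15.0
eef_pos: [455.0, 79.1, 88.1]
tcp_rot: [3.052, 1.568, 3.051]
ft_force: [-7.4, 3.1, 2.9]
opening: 0.007
```

```bash
sed -i 's/116.5/118/' chk.py; python3 chk.py
```

```text
15.0 [-51.5  10.1  88.1] [-7.4  3.1  2.9] dot 261 40 [40 41 42 43 46 49 55 55 56 58 63 65]
minima [(63, 103), (96, 56), (144, 88), (261, 40)]
```

The dot is at about 96°, a total of about 802° (2.23 turns). One more quarter, then I retreat.

Call:
apply_moves:
  increments:
    - [1,0,-19.5,0,0]
    - [1,0,-13.9,2.2,0]
    - [1,0,-12.6,6.4,0]
    - [1,0,-9.9,9.9,0]
    - [1,0,-6.4,12.6,0]
    - [1,0,-2.2,13.9,0]
    - [1,0,-15,0,0]
    - [1,0,-15,0,0]
    - [1,-30,0,-20,0]
    - [1,-40,0,-20,0]

```text
t: 16.05
eef_pos: [459.7, -16.0, 157.3]
tcp_rot: [2.927, 1.566, 2.924]
ft_force: [0.7, -0.3, 0.7]
opening: 0.004
```

Call:
apply_moves:
  increments:
    - [1,-10,0,-40,0]
    - [1,0,0,-40,0]
    - [1,0,0,0,0]

```text
t: 16.35
eef_pos: [377.0, -14.9, 168.4]
tcp_rot: [2.862, 1.569, 2.86]
ft_force: [0.8, 1.0, -0.2]
opening: 0.006
```

```bash
sed -i 's/118/119/' chk.py; python3 chk.py
python3 - <<'E'
from h import *
c=cam('top');d=dot(c,119);print(d.argmin()*3,d.min())
s=cam('side')
b=cv2.resize(c['pixels'][170:250,200:360],None,fx=5,fy=5,interpolation=cv2.INTER_CUBIC)[:300]
a=cv2.resize(s['pixels'][190:310,200:400],None,fx=4,fy=4)[:300]
a=cv2.resize(s['pixels'][180:330,200:400],(400,300))
cv2.imwrite('pics/c11.png',cv2.convertScaleAbs(255*np.power(np.vstack([b,cv2.copyMakeBorder(a,0,0,0,400,0)])[:,:,::-1]/255.,0.7)))
E
```

```text
16.35 [-129.5  -83.9  168.4] [ 0.8  1.  -0.2] dot 207 58 [ 58  63  63  74  74  90  91 107 107 120 123 130]
minima [(207, 58)]
213 66
```

View pics/c11.png

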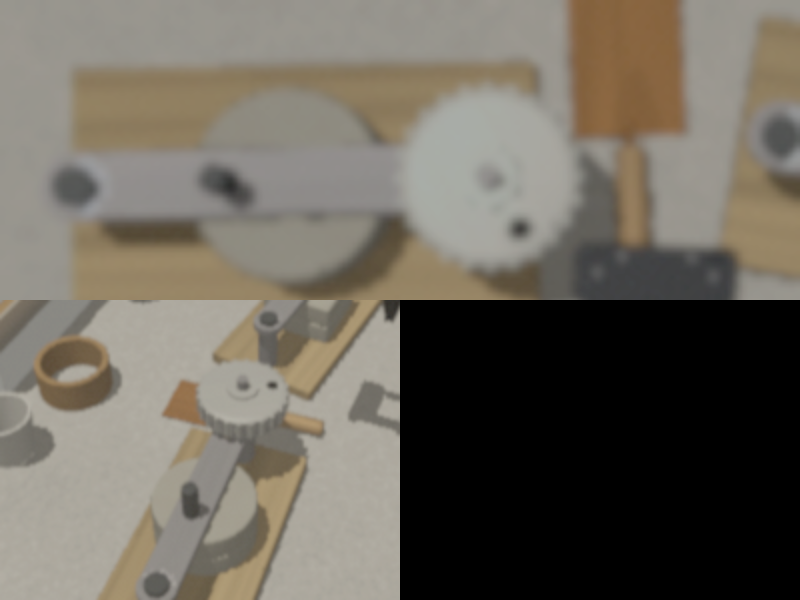

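The crop shows the dot at about (304,215), angle about 208°. That totals 914°, or 2.54 turns loosened. The strap and moulds have not moved. Next I go to the -x side of the peg at (500,208.5).

Call:
apply_moves:
  increments:
    - [1,0,37,17,0]
    - [1,0,37,17,0]
    - [1,0,37,17,0]
    - [1,0,37,16,0]
    - [1,0,38,16,0]
    - [1,0,37,16,0]
    - [1,30,0,0,0]
    - [1,30,0,0,0]
    - [1,19,0,0,0]
    - [1,0,0,0,0]

```text
t: 17.5
eef_pos: [480.4, 207.9, 86.4]
tcp_rot: [-2.882, 1.566, -2.883]
ft_force: [0.1, -0.7, -0.2]
opening: 0.002
```

Run:
```python
from h import *
s=status.state();print(s['eef_pos'],s['ft_force'].round(1))
P=np.array([497,288.])
t=np.array([.04,.14,.24,.34,.44,.54,.64,.74,.84,.94,1.02,1.1]);q=P+80*np.c_[np.sin(t),-np.cos(t)]
print(q.round(1).tolist(),np.diff(q,axis=0).round(1).tolist())
```

```text
[480.41474549 207.93848103  86.43130154] [ 0.1 -0.7 -0.2]
[[500.2, 208.1], [508.2, 208.8], [516.0, 210.3], [523.7, 212.6], [531.1, 215.6], [538.1, 219.4], [544.8, 223.8], [550.9, 228.9], [556.6, 234.6], [561.6, 240.8], [565.2, 246.1], [568.3, 251.7]] [[8.0, 0.7], [7.9, 1.5], [7.7, 2.3], [7.4, 3.0], [7.1, 3.8], [6.6, 4.4], [6.2, 5.1], [5.6, 5.7], [5.0, 6.2], [3.6, 5.3], [3.1, 5.6]]
```

Call:
apply_moves:
  increments:
    - [1,-2,0,4,0]
    - [1,0,0,4,0]
    - [1,0,0.7,8,0]
    - [1,0,1.5,8,0]
    - [1,0,0,0,0]

```text
t: 18.0
eef_pos: [506.8, 210.6, 91.8]
tcp_rot: [0.31, 1.568, 0.309]
ft_force: [0.3, -0.3, 0.8]
opening: 0.003
```

Run:
```python
from h import *
s=status.state();print(s['eef_pos'],s['ft_force'].round(1))
c=cam('side');print(dot(c,119).argmin()*3)
g=cv2.cvtColor(c['pixels'],cv2.COLOR_RGB2GRAY).astype(np.float32)
P=np.array([497,288.]);D=lambda t:np.array([np.sin(t),-np.cos(t)])
for t in np.arange(-.1,1.3,.1): # strap shade near outer part
    print(round(t,1),[int(cv2.getRectSubPix(g,(3,3),tuple(map(float,proj(c,[*(P+r*D(t)),86])))).mean()) for r in(35,50,110,130,150,240)])
```

```text
[506.79406951 210.63314292  91.83431407] [ 0.3 -0.3  0.8]
0
-0.1 [126, 99, 80, 79, 51, 44]
0.0 [128, 117, 80, 102, 73, 131]
0.1 [128, 128, 134, 133, 124, 21]
0.2 [127, 127, 26, 33, 50, 20]
0.3 [127, 127, 27, 30, 30, 19]
0.4 [128, 128, 44, 51, 32, 18]
0.5 [128, 128, 156, 163, 33, 21]
0.6 [129, 129, 161, 161, 114, 137]
0.7 [130, 129, 161, 159, 161, 35]
0.8 [130, 126, 160, 161, 160, 44]
0.9 [133, 129, 160, 160, 162, 90]
1.0 [134, 144, 161, 160, 161, 163]
1.1 [133, 157, 162, 161, 158, 142]
1.2 [131, 162, 161, 160, 160, 106]
```

Call:
apply_moves:
  increments:
    - [1,0,2.3,7.7,0]
    - [1,0,3,7.4,0]
    - [1,0,3.8,7.1,0]

```text
t: 18.35
eef_pos: [527.8, 219.7, 91.3]
tcp_rot: [3.06, 1.571, 3.058]
ft_force: [-2.1, -2.1, 0.9]
opening: 0.003
```

Run:
```python
from h import *
s=status.state();print(s['eef_pos'],s['ft_force'].round(1))
c=cam('side');g=cv2.cvtColor(c['pixels'],cv2.COLOR_RGB2GRAY).astype(np.float32)
P=np.array([497,288.]);D=lambda t:np.array([np.sin(t),-np.cos(t)])
for z,r in((126,80),(86,225),(86,35)):
  print(z,r,[(round(float(t),2),int(cv2.getRectSubPix(g,(3,3),tuple(map(float,proj(c,[*(P+r*D(t)),z])))).mean())) for t in np.arange(-.1,1.0,.05)])
```

```text
[527.76713046 219.66652315  91.27162204] [-2.1 -2.1  0.9]
126 80 [(-0.1, 80), (-0.05, 81), (0.0, 81), (0.05, 81), (0.1, 81), (0.15, 85), (0.2, 105), (0.25, 96), (0.3, 43), (0.35, 25), (0.4, 26), (0.45, 27), (0.5, 28), (0.55, 29), (0.6, 44), (0.65, 56), (0.7, 65), (0.75, 70), (0.8, 104), (0.85, 155), (0.9, 159), (0.95, 160)]
86 225 [(-0.1, 88), (-0.05, 40), (0.0, 53), (0.05, 30), (0.1, 63), (0.15, 75), (0.2, 22), (0.25, 21), (0.3, 20), (0.35, 21), (0.4, 19), (0.45, 21), (0.5, 20), (0.55, 28), (0.6, 20), (0.65, 36), (0.7, 148), (0.75, 47), (0.8, 36), (0.85, 69), (0.9, 26), (0.95, 27)]
86 35 [(-0.1, 84), (-0.05, 83), (0.0, 84), (0.05, 91), (0.1, 105), (0.15, 118), (0.2, 126), (0.25, 129), (0.3, 129), (0.35, 128), (0.4, 128), (0.45, 127), (0.5, 127), (0.55, 127), (0.6, 127), (0.65, 128), (0.7, 128), (0.75, 128), (0.8, 129), (0.85, 129), (0.9, 130), (0.95, 130)]
```

The strap is following: the finger position gives about 0.57 rad and the reaction is about 3 N. I push on to about 0.97, then back away and lift.

Call:
apply_moves:
  increments:
    - [1,0,4.4,6.6,0]
    - [1,0,5.1,6.2,0]
    - [1,0,5.7,5.6,0]
    - [1,0,6.2,5,0]
    - [1,0,0,0,0]
    - [1,0,-5,-10,0]
    - [1,0,-5,-15,0]
    - [1,-40,0,0,0]
    - [1,-45,0,0,0]
    - [1,0,0,-45,0]

```text
t: 19.4
eef_pos: [485.3, 231.4, 181.3]
tcp_rot: [0.319, 1.559, 0.316]
ft_force: [0.3, 1.3, -0.3]
opening: 0.006
```

Call:
apply_moves:
  increments:
    - [1,0,40,-25,0]
    - [1,0,45,-15,0]
    - [1,0,45,-15,0]
    - [1,0,45,-15,0]
    - [1,0,0,0,0]
    - [1,0,0,0,0]

```text
t: 20.0
eef_pos: [409.7, 406.1, 176.0]
tcp_rot: [-1.845, 1.571, -1.843]
ft_force: [1.1, 0.7, -0.2]
opening: 0.004
```

Run:
```python
from h import *
s=status.state();print(s['t'],s['eef_pos'],s['ft_force'].round(1))
c=cam('top');d=cam('side');print([dot(q,119).argmin()*3 for q in(c,d)])
a=cv2.resize(c['pixels'][100:260,190:390],(500,400));b=cv2.resize(d['pixels'][140:380,170:430],(300,277))
o=np.zeros((400,800,3),np.uint8);o[:,:500]=a;o[:277,500:]=b
cv2.imwrite('pics/c12.png',cv2.convertScaleAbs(255*np.power(o[:,:,::-1]/255.,0.7)))
```

```text
20.0 [409.73198283 406.06587244 176.04832147] [ 1.1  0.7 -0.2]
[np.int64(213), np.int64(0)]
```

View pics/c12.png

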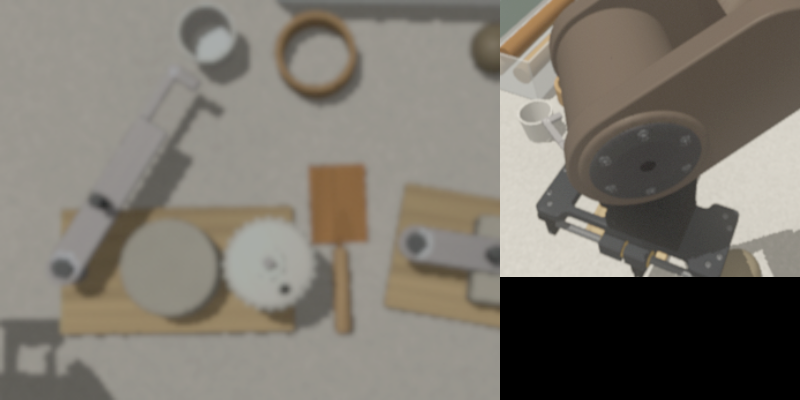

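The final view shows the strap swung about 1 rad, entirely clear of the round mould. The nut's dot is unchanged at about (285,288) in the crop, and the mould and everything else in view stand where they were.

```bash
python3 -c "
from cell import env;print(env.job_done())"
```

```text
the job is handed in; nothing more can be done
None
```

The round mould is unclamped and the job is handed in at about 20 s of the 69 s limit. I rolled the shut fingertip counterclockwise around the nut's rim, then pushed the strap aside by its peg.

**Nut:** tracking the black dot every quarter to half circuit gave about 914°, or 2.54 turns. The dot hadn't moved when I checked again after the strap swing.

**Strap:** in the last picture it stands at roughly 1 rad, clear of the mould; it needed more than 0.7.

**Everything else:** in the last top view the round mould, spatula, tape and cup stand where they were, as does the part of the square clamp in that crop. I did not look at the rest of the table again.

**Forces:** the highest wrist force I read was about 24 N, at the end of a move. The arm ended raised, clear and touching nothing.

**Checks that disagreed or failed:**
- **Fingertip height:** the shut fingertip measured about 9 mm above the TCP, not the stated 11 mm below it. My first approach passed over the nut without touching it; the contact force later confirmed the corrected height.
- **Dot tracking:** the dot finder gave ambiguous readings when the gripper shaded the nut. I settled those by the expected turn and confirmed the final angle in both cameras with the arm clear, before the strap push. In the last check only the top camera could see the nut.

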